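# Take the used filter out of the air pump

## Task

The blue air pump's used filter cartridge has to come out: pinch its two orange spring tabs together to unsnap it, lift it out of its bay, and set it down gently, standing upright, in the steel tray. Then push the pump's black dust shutter by its orange lug fully closed over the empty bay. Leave the other things on the table where they are.

Things in the scene. Friction and masses are not known exactly. Their poses are not given: they have to be found in the camera images.
- pump: Blue air pump, fixed, a box 190 mm long (own x, -135 to +55 mm), 110 wide (y), 70 high. Origin at table height under the filter bay's centre; z up. The bay: a pit in the top, 59 (x) by 66 mm (y), floor 16 mm above the table; 6 mm thick ledges at the top of its +y and -y sides narrow its mouth to 50 mm in y. Rails 2.5 mm high on the top at y = +-41 mm; the shutter is parked at the -x end.
- bay (a point): Centre of the bay's mouth, level with the pump's top (70 mm above the table).
- cartridge: Loose, 0.11 kg: filter cartridge, foot 56 (x) by 48 mm (y), white frame, brown pleats, orange tabs, 100 mm tall; origin at the underside's centre, z up. Stands snapped in on the bay's floor, axes along the pump's, its top 46 mm above the pump's. Core 20 mm thick in y. A hook on each tab, 39 to 46 mm up, sits 3 mm under the ledge: pulled unpinched, it stays. Held pinched, it lifts straight up.
- tab_left (a joint): Orange spring tab on the cartridge's +y side, hinged at the foot, 26 mm wide (x): 0 rad at rest (hooked), 0.16 rad pressed fully in towards the core (a firm stop, may be gripped and carried so); the hook is free beyond about 0.11 rad. About 1.5 N at the pad starts it, 6 N presses it fully in.
- tab_right (a joint): The same for the tab on the cartridge's -y side.
- tab_left_pad (a point): Middle of the outer face of the +y tab's ribbed finger pad, 86 mm above the cartridge's underside (102 mm above the table at the start). The pad reaches from 71 to 103 mm above the underside. Over both pads: about 56 mm at rest, about 30 mm with both fully in.
- tab_right_pad (a point): The same on the -y tab.
- shutter (a joint): Black dust shutter, plate 72 (pump's x) by 76 mm, 3 mm thick, sliding on the pump's top along the pump's +x: starts at 0 to 0.01 m (open, over the pump's -x end); 0.078 m is fully closed over the bay, at the stop. Stays where it is left; takes about 2 N to slide. It cannot close while the cartridge is in the bay.
- shutter_lug (a point): Top centre of the shutter's orange push lug, an upright bar 46 mm wide (pump's y), 7 mm thick (pump's x), rising 18 mm above the plate; this point is about 92 mm above the table and moves with the shutter.
- tray: Loose steel tray, open on top, 130 mm (own x) by 170 mm (own y), 24 mm high, walls and floor 3 mm thick, 0.6 kg; origin at the centre of its underside on the table.
- beaker_100: Bystander: small empty glass beaker, 59 x 53 mm, 67 mm high, at the back left; origin under its centre.
- drop_iodine: Bystander: brown dropper bottle with a black cap, 27 mm across, 61 mm high, behind the work; origin under its centre.
- timer: Bystander: white lab timer, 58 x 66 x 20 mm, far right; origin under its centre.
- notebook_1: Bystander: blue spiral notebook, 148 x 110 x 16 mm, front right; origin under its centre.
- pen_1: Bystander: black pen, 145 mm long, lying at the front edge; origin under its centre.
Things that resemble listed ones, but are neither listed nor needed, are in the scene too. What is meant by the cartridge is not purple or red, and is the larger of those in its own colour.

How it is judged:
On the way, in this order (a step that is already met when the one before it is completed fails the run):
1. both tabs are pinched in while the cartridge still sits in its bay (value of joint each of tab_left, tab_right above 0.08 rad and z of cartridge in the frame of pump below 0.03 m), for 0.05 s.
2. the cartridge is lifted clear of the pump (z of cartridge in the frame of pump above 0.072 m), for 0.05 s.
3. the cartridge stands upright in the tray, released (z of cartridge in the frame of tray below 0.008 m and horizontal distance between cartridge and tray below 0.075 m and angle between cartridge's own z axis and vertical below 0.12 rad and contact force between the fingers and cartridge below 0.1 N), for 0.2 s.
At the end, for the whole second after the job is handed in: The cartridge stands upright (within 0.12 rad) and at rest on the floor of the tray, the tray is flat on the table, and the shutter is closed over the bay to within 5 mm of its stop (z of cartridge in the frame of tray between -0.002 and 0.008 m and horizontal distance between cartridge and tray below 0.075 m and angle between cartridge's own z axis and vertical below 0.12 rad and contact force between cartridge and tray above 0.3 N and linear speed of cartridge below 0.02 m/s and height (world z) of tray below 0.006 m and angle between tray's own z axis and vertical below 0.05 rad and value of joint shutter above 0.073 m); the robot touches nothing.
It fails at once if a bystander is moved more than 25 mm (distance of any of beaker_100, drop_iodine, timer, notebook_1, pen_1 from where it was at the start of the episode above 0.025 m).
It fails at once if the cartridge is dropped (moves faster than 0.7 m/s while not held) (linear speed of cartridge above 0.7 m/s and contact force between the fingers and cartridge below 0.1 N).
It also fails if it takes over 51 s, if anything falls off the work surface, if the arm or the gripper's body presses on something with over 40 N, if the wrist force passes 120 N, or if a joint passes its speed limit or range.

## Robot

A 7-joint arm with a two-finger parallel gripper is mounted at the origin on a cart in front of the work surface, level with it; the furniture and walls round the work are solid. World frame = base frame: x ahead of the robot, y to its left, z up, the work surface at z = 0. Lengths are in m, angles in rad, forces in N, time in s.
With the tool pointing down it reaches from about 0.35 to 0.9 m from the base axis. Payload 8.1 kg.
Tool frame: the origin (TCP) lies where the fingers leave the gripper's body, on its centre line; the fingertips stand 66 mm ahead of it and the grasp point (between the pads) lies 47 mm ahead of it (arm.tip_reach is the distance from the TCP to the fingertips, in m); z points along the fingers, y is the direction in which the jaws open and shut (so a half turn about z gives the same grasp; the last joint's range is limited). The gripper opens to 92 mm and grips with 3 to 60 N. Pads are 19 mm wide; open, the fingers measure 130 mm over their backs; the gripper's body (75 mm by 190 mm) begins 47 mm behind the grasp point.
Start: joints at [1.018, 0.434, 0.025, 1.573, -0.012, 1.134, -0.075], TCP at [0.272, -0.563, 0.292] pointing down, gripper open.
Joint ranges: [-2.62, 2.62], [-0.44, 2.09], [-1.27, 1.32], [0.08, 2.57], [-1.32, 4.46], [0.12, 2], [-2.74, 2.74]. Speed limits (rad/s): [2.22, 2.22, 3.01, 3.01, 3.14, 3.14, 3.14].

## Interface

Orientations are given as a rotation vector (axis times angle).
In Python, from cell import arm gives the robot as it stands.
- The arm moves only by the tool carry_out, never from a script. Its argument "plan" is a list of rows, each a list of 5 numbers: the shift along the world's x, y, z in cm, then the turn about the world's z in rad, then the finger opening in cm, from 0 to 9.18. In form: [[tx, ty, tz, spin, fingers], ...]. A call has 1 to 20 rows; each row is the pose to reach, as a shift and turn from the pose measured when the call began; what a row does not reach only later rows make up. A row lasts 1/10 s, in which the tool goes at most 50 mm and 8.59 degrees, less where a joint would pass 70% of its speed; a pose out of reach is approached as far as the arm can. A call with a gripper value outside its range is refused whole. The fingers move at their own pace and stop on an object; "squeeze" is the grip in N (left out, the last holds). Time passes only in rows, so rows that repeat a pose let the fingers close. It gives the time, the measured TCP pose, the force and the opening at its end, in the units of the state.
- arm.observe(): the state, without advancing time (a new reading comes with each control period).
- arm.get_image(name): name is "scene" or "top" or "wrist"; returns (picture, depth): 384x512x3 uint8, red, green, blue; 384x512 float32, m along the optical axis (not along the pixel's ray), 0 where there is no reading.
- arm.get_calibration(name): a dict with "intrinsics" (3x3 intrinsics, pixels), "D" ([k1, k2, p1, p2, k3] as OpenCV has them; the pictures are not rectified), "rvec" (rotation vector, rad) and "tvec" (3), from world to camera coordinates, as OpenCV has them; the wrist camera has in their place "tool_from_camera" (4x4, takes a point from camera to tool coordinates, whose origin is the TCP and whose axes are the flange's). Camera axes: x right, y down, z forward; pixel columns grow to the right and rows downward; lengths in m; the calibration is good to about 2 mm. A picture is of the moment at which its call begins: read the wrist's pose just before it. get_calibration takes no time and is no camera call.
- arm.sign_off(): hands the job in, once; it reports no verdict.
The state is a dict: "clock": time; "joints": joint angles; "dq": joint speeds; "joint_efforts": joint torques, N m; "position": TCP position; "ee_rot": TCP orientation; "force": force on the tool from outside, world axes, zero at the start; "ft_torque": the same for the moment, N m; "width": opening from 0.0 (shut) to 1.0 (fully open).
Only numpy, scipy, OpenCV 4.12 (cv2) and the standard library are available. Lean on these libraries where they do the work, as an engineer would, in place of code of your own. Each camera call takes 0.05 s, during which the arm holds its last target. There are 200 camera calls.

## Working session

There is one attempt and no reset: what is moved stays moved. The work goes in short steps, Python scripts to look and compute and a tool call to move; the robot and the scene stay as the last step left them, time stands still between calls to the robot, and variables do not carry over. Pictures are saved under pics/ and viewed, about 8 in all and at most 12, crops included, and the job is handed in when it is done.

Besides the shell and the picture viewer there is one more tool, called after ">>>" by a JSON object that holds its "op" and its "data", one argument or row to a line. carry_out: Moves the arm, as the interface text tells. Its arguments: {"type":"object","properties":{"plan":{"type":"array"},"squeeze":{"type":"number"}},"required":["plan"]}

```bash
mkdir -p pics; cat > h.py <<'E'
import numpy as np, cv2
from cell import arm
def grab(name):
    s=arm.observe(); im,d=arm.get_image(name); c=arm.get_calibration(name)
    K=np.array(c["intrinsics"]);D=np.array(c["D"])
    if "rvec" in c:
        R=cv2.Rodrigues(np.array(c["rvec"],float))[0]; t=np.array(c["tvec"]).ravel()
        Rw=R.T; o=-R.T@t
    else:
        T=np.array(c["tool_from_camera"]); Rt=cv2.Rodrigues(np.array(s["ee_rot"],float))[0]
        Rw=Rt@T[:3,:3]; o=Rt@T[:3,3]+np.array(s["position"])
    return im,d,K,D,Rw,o
def cloud(g):
    im,d,K,D,Rw,o=g
    v,u=np.mgrid[:384,:512]
    p=cv2.undistortPoints(np.stack([u.ravel(),v.ravel()],1).astype(np.float64)[:,None],K,D)[:,0]
    r=np.c_[p,np.ones(len(p))]*d.ravel()[:,None]
    return (r@Rw.T+o).reshape(384,512,3)
def onplane(g,uv,z):
    im,d,K,D,Rw,o=g
    p=cv2.undistortPoints(np.array(uv,float).reshape(-1,1,2),K,D)[:,0]
    r=np.c_[p,np.ones(len(p))]@Rw.T
    return o+r*((z-o[2])/r[:,2])[:,None]
E
python3 - <<'E'
from h import *
ims=[]
for n in("scene","top"):
    g=grab(n); ims.append(g[0]); P=cloud(g); np.savez(n+".npz",im=g[0],P=P,d=g[1])
    print(n,g[5])
    cv2.imwrite(f"pics/{n}0.png",cv2.resize(g[0][:,:,::-1],(800,600)))
print(arm.observe())
E
```

```text
scene [-0.01979201  0.65593913  0.72462714]
top [ 0.3396977  -0.18812899  1.31114033]
{'clock': 0.1, 'joints': array([ 1.01841447,  0.43515946,  0.02498299,  1.5739846 , -0.0116062 ,
        1.13401488, -0.07512486]), 'dq': array([ 6.07504544e-05, -3.49997868e-03, -8.62902052e-05, -2.34890753e-03,
       -7.70310127e-05, -4.32686669e-06,  1.81190271e-03]), 'joint_efforts': array([ 2.88197247e-03, -6.69126105e+01,  9.87674631e-01, -3.15145540e+01,
       -6.05952716e-02,  3.74077843e-02,  5.67723498e-05]), 'position': array([ 0.27153063, -0.56253398,  0.29152799]), 'ee_rot': array([-3.06120194e+00, -7.00112929e-01,  6.91152557e-04]), 'force': array([-0.40353163, -0.98616571, -0.33311653]), 'ft_torque': array([ 0.02065769,  0.00881262, -0.10031212]), 'width': 0.9976158204058837}
```

View pics/scene0.png

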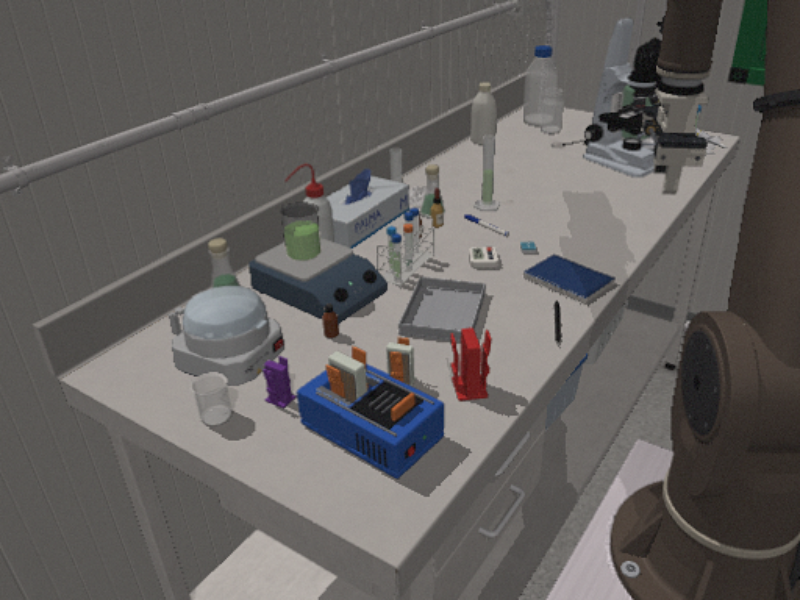

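View pics/top0.png

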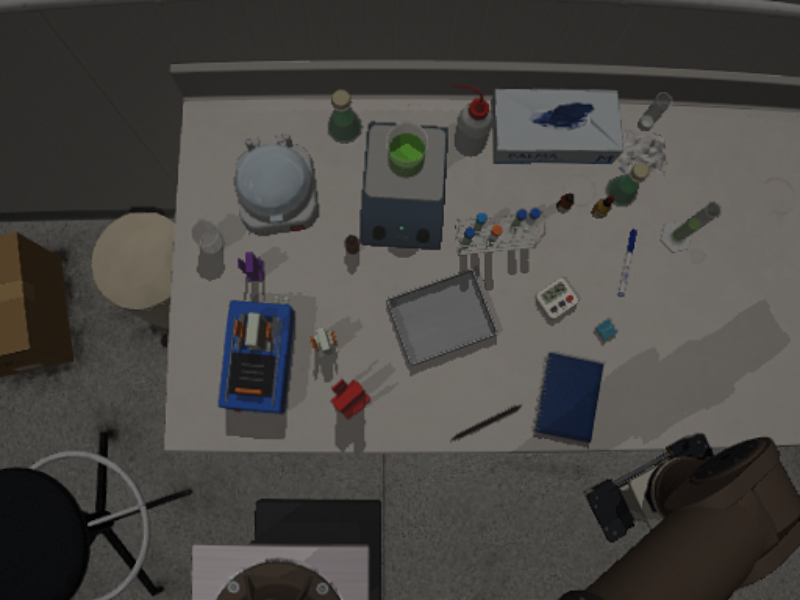

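The top view shows these candidates (800x600 pixels): white/orange in the pump bay (255,330), a smaller white/orange one on the table (323,341), purple (252,266) and red (350,398). The one meant is the white one in the pump bay. The tray is at (441,318) and the lug at (248,391). Next I measure.

```bash
cat > m.py <<'E'
from h import *
def hsv(im): return cv2.cvtColor(im,cv2.COLOR_RGB2HSV)
if __name__=="__main__":
    g=grab("top"); im,P=g[0],cloud(g); H=hsv(im)
    blue=(H[...,0]>105)&(H[...,0]<130)&(H[...,1]>150)&(H[...,2]>60)
    sel=blue&(P[...,2]>.06)&(P[...,2]<.08)&(np.arange(512)[None]<220)
    q=P[sel]; r=cv2.minAreaRect(q[:,:2].astype(np.float32)); print("pump",r,np.median(q[:,2]))
    print(cv2.boxPoints(r))
    org=(H[...,0]>5)&(H[...,0]<20)&(H[...,1]>140)&(H[...,2]>80)
    n,l,st,c=cv2.connectedComponentsWithStats(org.astype(np.uint8))
    for i in range(1,n):
        if st[i,4]>8 and c[i][0]<260: print("org",st[i],c[i],np.median(P[l==i],axis=0).round(4), onplane(g,c[i],.092).round(4))
    wh=(H[...,1]<70)&(H[...,2]>110)&(P[...,2]>.09)&(P[...,2]<.13)
    n,l,st,c=cv2.connectedComponentsWithStats(wh.astype(np.uint8))
    for i in range(1,n):
        if st[i,4]>15 and c[i][0]<260: print("wh",st[i],c[i],np.median(P[l==i],axis=0).round(4),cv2.minAreaRect(P[l==i][:,:2].astype(np.float32)))
    # tray: rim points
    X=P[...,0];Y=P[...,1];Z=P[...,2]
    u,v=np.meshgrid(np.arange(512),np.arange(384))
    rg=(u>243)&(u<322)&(v>168)&(v<238)
    q=P[rg&(Z>.014)&(Z<.03)]; r=cv2.minAreaRect(q[:,:2].astype(np.float32)); print("tray",len(q),r); print(cv2.boxPoints(r))
    crop=im[180:280,130:240,::-1]; cv2.imwrite("pics/crop1.png",cv2.resize(crop,None,fx=6,fy=6,interpolation=cv2.INTER_CUBIC))
E
python3 m.py
```

```text
pump ((0.4851290285587311, 0.03863396868109703), (0.10877145081758499, 0.18888814747333527), 85.75509643554688) 0.06833456191865639
[[ 0.38691843 -0.00861183]
 [ 0.57528836 -0.02259329]
 [ 0.58333963  0.08587977]
 [ 0.3949697   0.09986123]]
org [150 205   2   9  12] [150.41666667 208.75      ] [0.5287 0.064  0.1152] [[0.5318 0.0687 0.092 ]]
org [170 207   3   9  16] [170.9375 211.0625] [0.5266 0.0086 0.1145] [[0.5255 0.0129 0.092 ]]
org [198 216   3   6  10] [199.4 218.1] [ 0.5103 -0.0615  0.0716] [[ 0.5065 -0.0641  0.092 ]]
org [150 248  17   4  44] [158.40909091 249.70454545] [0.4212 0.0437 0.0901] [[0.4218 0.0439 0.092 ]]
wh [153  93  38  29 582] [170.35738832 104.83161512] [0.8181 0.0189 0.1176] ((0.8165667057037354, 0.022818468511104584), (0.08124770224094391, 0.09789881110191345), 41.29496765136719)
wh [157 200   9  21 121] [160.96694215 210.14876033] [0.5247 0.0357 0.1141] ((0.5251610279083252, 0.03563513606786728), (0.016704590991139412, 0.052456364035606384), 84.1856689453125)
tray 286 ((0.5624933838844299, -0.2920798063278198), (0.1305501013994217, 0.171119824051857), 19.75119972229004)
[[ 0.47214472 -0.23361228]
 [ 0.5299723  -0.39466497]
 [ 0.65284204 -0.3505473 ]
 [ 0.59501445 -0.18949464]]
```

View pics/crop1.png

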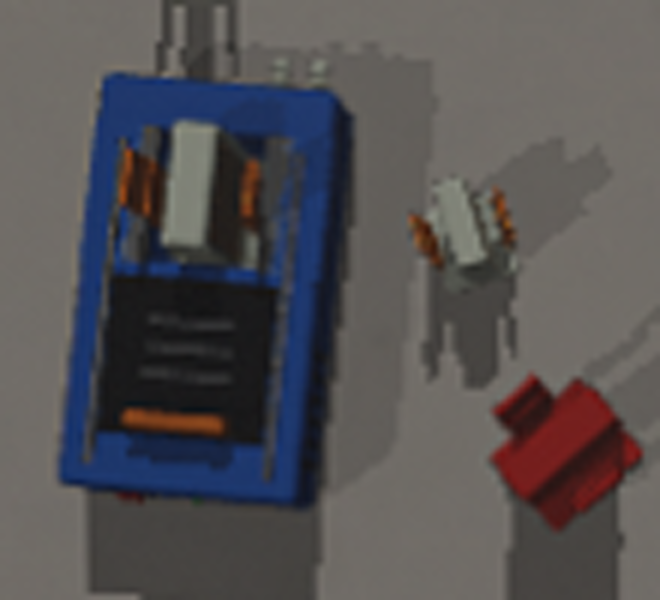

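Crop: the bay cartridge is the larger white/orange one, since the loose one on the table is clearly smaller. Its core centre is (0.525, 0.036), which matches the bay position derived from the pump outline. The pump's yaw is -0.074. I'm moving above it now.

>>> {"op": "carry_out", "data": {
  "plan": [
    [1, 2.5, 1, -0.05, 9.1],
    [3, 7, 1, -0.12, 9.1],
    [5, 12, 1, -0.2, 9.1],
    [7, 16.5, 1, -0.3, 9.1],
    [9, 21, 1, -0.4, 9.1],
    [11, 25.5, 1, -0.5, 9.1],
    [13, 30, 1, -0.524, 9.1],
    [15, 34.5, 1, -0.524, 9.1],
    [17, 39, 1, -0.524, 9.1],
    [19, 43.5, 1, -0.524, 9.1],
    [21, 48, 1, -0.524, 9.1],
    [23, 52.5, 1, -0.524, 9.1],
    [24.5, 57, 1, -0.524, 9.1],
    [25, 59, 1, -0.524, 9.1],
    [25.3, 59.8, 1, -0.524, 9.1],
    [25.3, 59.8, 1, -0.524, 9.1],
    [25.3, 59.8, 1, -0.524, 9.1],
    [25.3, 59.8, 1, -0.524, 9.1]
  ]
}}

```text
clock: 1.95
position: [0.5243, 0.0334, 0.3016]
ee_rot: [-3.139, 0.121, 0.0]
force: [0.1, -0.6, 0.9]
width: 0.993
```

```bash
cat > w.py <<'E'
from m import *
import sys
s=arm.observe(); R=cv2.Rodrigues(s["ee_rot"])[0]
print(s["clock"],s["position"],s["joints"].round(2),"tool y",np.degrees(np.arctan2(R[1,1],R[0,1])),"z",R[:,2])
g=grab("wrist"); im,P=g[0],cloud(g); H=hsv(im)
org=(H[...,0]>5)&(H[...,0]<20)&(H[...,1]>140)&(H[...,2]>80)
n,l,st,c=cv2.connectedComponentsWithStats(org.astype(np.uint8))
for i in range(1,n):
    if st[i,4]>60: print("org",st[i],c[i].round(),np.median(P[l==i],axis=0).round(4))
wh=(H[...,1]<70)&(H[...,2]>110)&(P[...,2]>.105)&(P[...,2]<.125)
n,l,st,c=cv2.connectedComponentsWithStats(wh.astype(np.uint8))
for i in range(1,n):
    if st[i,4]>100: print("wh",st[i],np.median(P[l==i],axis=0).round(4),cv2.minAreaRect(P[l==i][:,:2].astype(np.float32)))
cv2.imwrite(f"pics/{sys.argv[1]}.png",im[:,:,::-1])
E
python3 w.py w1
```

```text
1.95 [0.52433186 0.03336588 0.30160523] [ 0.02  0.28 -0.23  1.79  0.07  1.08 -1.88] tool y -94.41989297346736 z [-2.39497870e-04  3.53678235e-04 -9.99999909e-01]
org [358 153  24  24 185] [373. 166.] [ 0.523  -0.0971  0.0636]
org [222 154  15  45 319] [229. 177.] [0.5322 0.0601 0.1021]
org [272 154  13  45 345] [278. 178.] [0.5272 0.0112 0.1049]
org [330 161  18  29 171] [339. 174.] [ 0.5139 -0.0616  0.0472]
org [234 256  40  13 481] [253. 262.] [0.4261 0.0445 0.0882]
org [408 265  15  22  66] [416. 274.] [ 0.5554 -0.0163  0.3181]
org [365 321 122  19 841] [427. 330.] [ 0.5435 -0.0165  0.3281]
org [265 332  96  10 439] [298. 336.] [0.5462 0.0214 0.3286]
wh [ 243  154   21   58 1173] [0.5292 0.0359 0.1157] ((0.5262933373451233, 0.03622063994407654), (0.019244011491537094, 0.05556345731019974), 85.78899383544922)
```

View pics/w1.png

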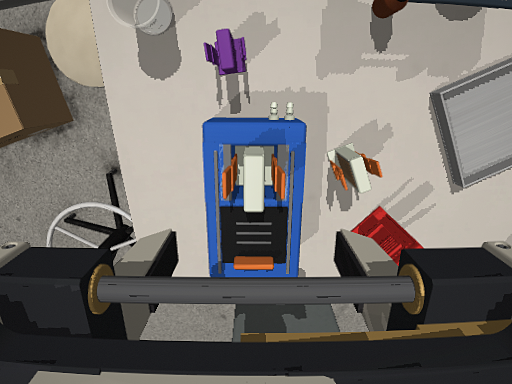

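The wrist view shows the core at pixel (253,183), i.e. (0.526, 0.036), 19 x 56 mm with its top at 0.116, which agrees with the sizes given. The tabs sit symmetric about it, and the shutter is parked at the -x end with its lug at pixel (253,262). I'm descending to pinch.

>>> {"op": "carry_out", "data": {
  "plan": [
    [0.15, 0.25, -2, 0, 9.1],
    [0.15, 0.25, -5, 0, 9.1],
    [0.15, 0.25, -8, 0, 9.1],
    [0.15, 0.25, -11, 0, 9.1],
    [0.15, 0.25, -13, 0, 9.1],
    [0.15, 0.25, -14.5, 0, 9.1],
    [0.15, 0.25, -15.2, 0, 9.1],
    [0.15, 0.25, -15.2, 0, 9.1],
    [0.15, 0.25, -15.2, 0, 6],
    [0.15, 0.25, -15.2, 0, 4],
    [0.15, 0.25, -15.2, 0, 2],
    [0.15, 0.25, -15.2, 0, 2],
    [0.15, 0.25, -15.2, 0, 2],
    [0.15, 0.25, -15.2, 0, 2],
    [0.15, 0.25, -15.2, 0, 2],
    [0.15, 0.25, -15.2, 0, 2]
  ],
  "squeeze": 20
}}

```text
clock: 3.6
position: [0.526, 0.036, 0.1497]
ee_rot: [-3.139, 0.121, -0.0]
force: [0.7, -0.6, -0.3]
width: 0.345
```

The opening is about 31.7 mm, against about 30 mm with both tabs fully in, so both are pinched. Lifting now.

>>> {"op": "carry_out", "data": {
  "plan": [
    [0, 0, 0.5, 0, 2],
    [0, 0, 1.2, 0, 2],
    [0, 0, 2, 0, 2],
    [0, 0, 3, 0, 2],
    [0, 0, 4, 0, 2],
    [0, 0, 5.5, 0, 2],
    [0, 0, 7, 0, 2],
    [0, 0, 9, 0, 2],
    [0, 0, 11, 0, 2],
    [0, 0, 13, 0, 2],
    [0, 0, 14.5, 0, 2],
    [0, 0, 15, 0, 2],
    [0, 0, 15, 0, 2],
    [0, 0, 15, 0, 2]
  ]
}}

```text
clock: 5.0
position: [0.5256, 0.0359, 0.2992]
ee_rot: [-3.139, 0.121, 0.001]
force: [-1.1, -0.2, -1.5]
width: 0.313
```

```bash
python3 - <<'E'
from h import *
print(arm.observe()["force"],arm.observe()["width"])
a=grab("scene")[0][:,:,::-1]; b=grab("wrist")[0][:,:,::-1]
cv2.imwrite("pics/l1.png",np.hstack([cv2.resize(a[120:340,140:400],(400,338)),cv2.resize(b,(400,338))]))
E
```

```text
[-1.06379985 -0.19972819 -1.52164899] 0.31275600316305563
```

View pics/l1.png

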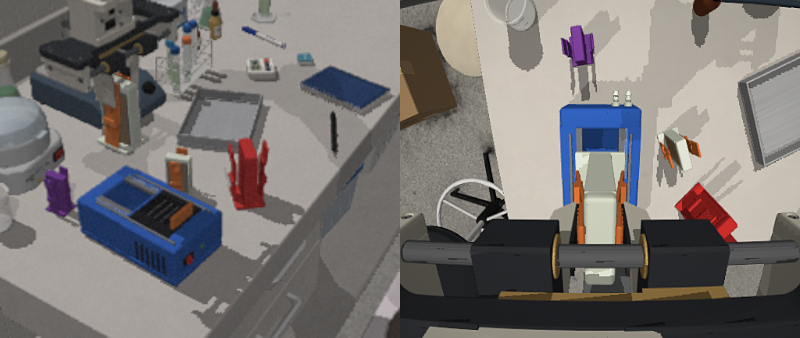

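The cartridge is out and the opening dropped to 28.7 mm, with the tabs still held in. The scene view shows it clear above the pump. I'm carrying it to above the tray.

>>> {"op": "carry_out", "data": {
  "plan": [
    [0, -0.5, 0, 0, 2],
    [0.2, -1.5, 0, 0, 2],
    [0.5, -3, 0, 0, 2],
    [0.8, -5, 0, 0, 2],
    [1, -7.5, 0, 0, 2],
    [1.3, -10, 0, 0, 2],
    [1.6, -13, 0, 0, 2],
    [2, -16, 0, 0, 2],
    [2.3, -19, 0, 0, 2],
    [2.7, -22, 0, 0, 2],
    [3, -25, 0, 0, 2],
    [3.3, -27.5, 0, 0, 2],
    [3.5, -29.5, 0, 0, 2],
    [3.6, -31, 0, 0, 2],
    [3.7, -32, 0, 0, 2],
    [3.7, -32.6, 0, 0, 2],
    [3.7, -32.8, 0, 0, 2],
    [3.7, -32.8, 0, 0, 2],
    [3.7, -32.8, 0, 0, 2]
  ]
}}

```text
clock: 7.0
position: [0.5627, -0.2911, 0.299]
ee_rot: [-3.139, 0.119, 0.002]
force: [0.5, 0.4, -1.4]
width: 0.321
```

```bash
python3 - <<'E'
from m import *
s=arm.observe();print(s["position"],s["width"])
for n in("scene","top"):
    g=grab(n);im,P=g[0],cloud(g);H=hsv(im)
    near=(abs(P[...,0]-.5625)<.06)&(abs(P[...,1]+.292)<.06)&(P[...,2]>.1)
    wh=near&(H[...,1]<70)&(H[...,2]>110)&(P[...,2]<.3)
    q=P[wh];print(n,len(q))
    if n=="scene":
        print(near.sum(),P[near][:,2].min())
        for z in np.arange(.15,.31,.01):
            k=q[(q[:,2]>=z)&(q[:,2]<z+.01)]
            if len(k)>2: print(round(z,2),len(k),k.min(0)[:2].round(3),k.max(0)[:2].round(3))
        cv2.imwrite("pics/t1.png",cv2.resize(im[80:280,180:400,::-1],None,fx=3,fy=3,interpolation=cv2.INTER_CUBIC))
E
```

```text
[ 0.56273714 -0.29110014  0.29899316] 0.3212523827981233
scene 169
4543 0.16550741308660322
0.16 18 [ 0.534 -0.311] [ 0.589 -0.265]
0.17 46 [ 0.532 -0.312] [ 0.591 -0.264]
0.18 9 [ 0.533 -0.299] [ 0.591 -0.279]
0.19 5 [ 0.533 -0.3  ] [ 0.588 -0.28 ]
0.2 6 [ 0.532 -0.298] [ 0.586 -0.28 ]
0.21 6 [ 0.532 -0.298] [ 0.536 -0.274]
0.22 8 [ 0.53  -0.297] [ 0.592 -0.274]
0.23 8 [ 0.533 -0.299] [ 0.591 -0.281]
0.24 7 [ 0.533 -0.298] [ 0.576 -0.261]
0.25 12 [ 0.532 -0.299] [ 0.577 -0.258]
0.26 41 [ 0.532 -0.3  ] [ 0.573 -0.257]
0.27 3 [ 0.549 -0.325] [ 0.572 -0.256]
top 0
```

View pics/t1.png

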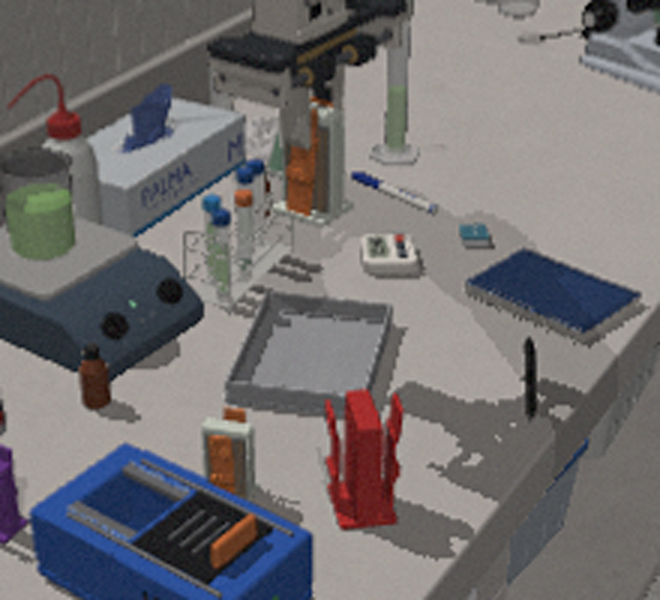

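The crop shows the cartridge held plumb (its edges sit at x = 0.532–0.533 at every height), with its underside at about 0.1655 and centred over the tray. Lowering now.

>>> {"op": "carry_out", "data": {
  "plan": [
    [0, 0, -1, 0, 2],
    [0, 0, -3, 0, 2],
    [0, 0, -5.5, 0, 2],
    [0, 0, -8, 0, 2],
    [0, 0, -10.5, 0, 2],
    [0, 0, -12.5, 0, 2],
    [0, 0, -14, 0, 2],
    [0, 0, -15, 0, 2],
    [0, 0, -15.5, 0, 2],
    [0, 0, -15.8, 0, 2],
    [0, 0, -16, 0, 2],
    [0, 0, -16.1, 0, 2],
    [0, 0, -16.1, 0, 2],
    [0, 0, -16.1, 0, 2]
  ]
}}

```text
clock: 8.5
position: [0.5629, -0.2913, 0.1384]
ee_rot: [-3.139, 0.119, 0.001]
force: [0.7, -0.0, -1.1]
width: 0.321
```

>>> {"op": "carry_out", "data": {
  "plan": [
    [0, 0, -0.1, 0, 2],
    [0, 0, -0.1, 0, 2],
    [0, 0, -0.1, 0, 2]
  ]
}}

```text
clock: 8.8
position: [0.5629, -0.2914, 0.1375]
ee_rot: [-3.139, 0.119, 0.001]
force: [-0.1, 0.2, -0.6]
width: 0.32
```

>>> {"op": "carry_out", "data": {
  "plan": [
    [0, 0, -0.05, 0, 2],
    [0, 0, -0.1, 0, 2],
    [0, 0, -0.1, 0, 2],
    [0, 0, -0.1, 0, 2]
  ]
}}

```text
clock: 9.2
position: [0.5629, -0.2914, 0.1366]
ee_rot: [-3.139, 0.119, 0.001]
force: [-0.8, -0.3, 2.6]
width: 0.32
```

>>> {"op": "carry_out", "data": {
  "plan": [
    [0, 0, -0.05, 0, 2],
    [0, 0, -0.1, 0, 2],
    [0, 0, -0.1, 0, 2]
  ]
}}

```text
clock: 9.5
position: [0.5631, -0.2915, 0.1366]
ee_rot: [3.139, -0.119, 0.0]
force: [-3.8, 1.2, 9.3]
width: 0.322
```

It has landed (9 N up). I'll ease the pressure, open gradually, then rise.

>>> {"op": "carry_out", "data": {
  "plan": [
    [0, 0, 0, 0, 2],
    [0, 0, 0, 0, 2],
    [0, 0, 0, 0, 3.5],
    [0, 0, 0, 0, 4],
    [0, 0, 0, 0, 4.5],
    [0, 0, 0, 0, 5],
    [0, 0, 0, 0, 5.5],
    [0, 0, 0, 0, 6.5],
    [0, 0, 0, 0, 8],
    [0, 0, 0, 0, 9.1],
    [0, 0, 0, 0, 9.1],
    [0, 0, 0, 0, 9.1],
    [0, 0, 0, 0, 9.1],
    [0, 0, 0, 0, 9.1]
  ]
}}

```text
clock: 10.9
position: [0.5631, -0.2914, 0.1366]
ee_rot: [3.139, -0.119, 0.0]
force: [-0.9, 0.6, -0.8]
width: 0.99
```

>>> {"op": "carry_out", "data": {
  "plan": [
    [0, 0, 1, 0, 9.1],
    [0, 0, 2.5, 0, 9.1],
    [0, 0, 5, 0, 9.1],
    [0, 0, 8, 0, 9.1],
    [0, 0, 11, 0, 9.1],
    [0, 0, 14, 0, 9.1],
    [0, 0, 16, 0, 9.1],
    [0, 0, 16, 0, 9.1]
  ]
}}

```text
clock: 11.7
position: [0.5644, -0.292, 0.3017]
ee_rot: [3.137, -0.119, 0.011]
force: [0.4, -0.4, 0.3]
width: 0.991
```

```bash
python3 - <<'E'
from m import *
g=grab("scene");im,P=g[0],cloud(g);H=hsv(im)
q=P[(abs(P[...,0]-.5625)<.06)&(abs(P[...,1]+.292)<.06)&(H[...,1]<70)&(H[...,2]>110)&(P[...,2]<.12)]
for z in np.arange(.0,.12,.01):
    k=q[(q[:,2]>=z)&(q[:,2]<z+.01)]
    if len(k)>2: print(round(z,2),len(k),k.min(0)[:2].round(3),k.max(0)[:2].round(3))
cv2.imwrite("pics/r1.png",cv2.resize(im[80:320,150:400,::-1],None,fx=2.4,fy=2.4,interpolation=cv2.INTER_CUBIC))
# lug
org=(H[...,0]>5)&(H[...,0]<20)&(H[...,1]>140)&(H[...,2]>80)
s=org&(abs(P[...,0]-.424)<.03)&(abs(P[...,1]-.044)<.04)&(P[...,2]>.075)
print("lug",s.sum(),P[s].min(0),P[s].max(0),np.median(P[s],0))
n=cv2.connectedComponentsWithStats(s.astype(np.uint8)); 
t=s&(P[...,2]>.089); print(t.sum(), np.median(P[t],0), cv2.minAreaRect(P[t][:,:2].astype(np.float32)))
E
```

```text
0.0 337 [ 0.504 -0.352] [ 0.622 -0.232]
0.01 26 [ 0.533 -0.311] [ 0.592 -0.264]
0.02 20 [ 0.506 -0.348] [ 0.622 -0.233]
0.03 5 [ 0.534 -0.299] [ 0.538 -0.277]
0.04 4 [ 0.535 -0.299] [ 0.537 -0.279]
0.05 8 [ 0.534 -0.299] [ 0.539 -0.279]
0.06 3 [ 0.533 -0.283] [ 0.539 -0.273]
0.07 3 [ 0.536 -0.282] [ 0.539 -0.277]
0.08 3 [ 0.537 -0.282] [ 0.579 -0.268]
0.09 17 [ 0.534 -0.286] [ 0.585 -0.266]
0.1 87 [ 0.532 -0.301] [ 0.59  -0.278]
lug 128 [0.41547367 0.02589772 0.07607543] [0.42584835 0.07026018 0.09614906] [0.41910991 0.04839674 0.08783114]
57 [0.42018448 0.04799052 0.09242989] ((0.42069166898727417, 0.047017961740493774), (0.04211920127272606, 0.0071050687693059444), 84.32762908935547)
```

View pics/r1.png

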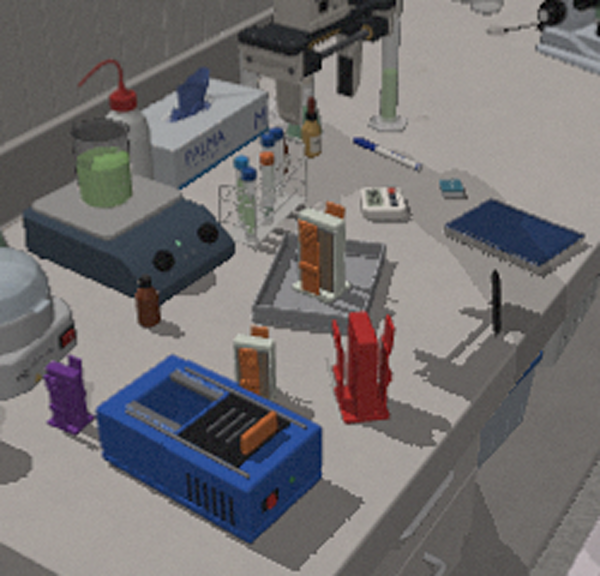

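The cartridge stands upright and released in the tray, centred at about (0.562, -0.289), with plumb edges and its top at about 0.104. The lug is at (0.421, 0.045), as the pump frame predicts. Next I close the fingers and go behind it.

>>> {"op": "carry_out", "data": {
  "plan": [
    [-1, 2, 0, 0, 5],
    [-2.5, 5, 0, 0, 0],
    [-4.5, 9, 0, 0, 0],
    [-6.5, 13, 0, 0, 0],
    [-8.5, 17, 0, 0, 0],
    [-10.5, 21, 0, 0, 0],
    [-12.5, 25, 0, 0, 0],
    [-14.5, 29, 0, 0, 0],
    [-16, 32, 0, 0, 0],
    [-16.8, 33.8, 0, 0, 0],
    [-16.8, 33.8, 0, 0, 0],
    [-16.8, 33.8, -2, 0, 0],
    [-16.8, 33.8, -5, 0, 0],
    [-16.8, 33.8, -8, 0, 0],
    [-16.8, 33.8, -10, 0, 0],
    [-16.8, 33.8, -11, 0, 0],
    [-16.8, 33.8, -11, 0, 0],
    [-16.8, 33.8, -11, 0, 0]
  ]
}}

```text
clock: 13.55
position: [0.3962, 0.0461, 0.19]
ee_rot: [3.138, -0.12, 0.007]
force: [1.0, 0.1, -0.0]
width: 0.004
```

```bash
python3 - <<'E'
from m import *
s=arm.observe();R=cv2.Rodrigues(s["ee_rot"])[0];print(s["clock"],s["position"],s["width"],s["joints"].round(2),np.degrees(np.arctan2(R[1,1],R[0,1])))
a=grab("scene")[0][:,:,::-1]
cv2.imwrite("pics/s1.png",cv2.resize(a[180:360,140:340],None,fx=3,fy=3,interpolation=cv2.INTER_CUBIC))
E
```

```text
13.55 [0.39617172 0.04611211 0.18996235] 0.004461682246237759 [ 0.02  0.23 -0.32  2.2   0.11  0.72 -2.02] -94.37699868035247
```

View pics/s1.png

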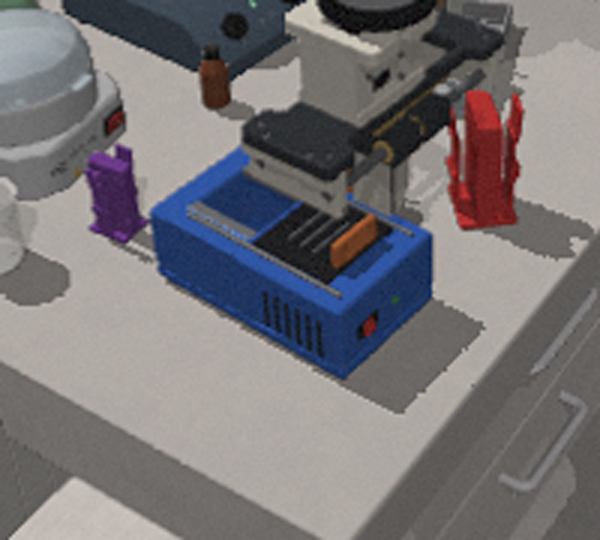

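The fingers are above the pump's -x end, shut, with the lug ahead of them and the red object clear of the body. I'm descending and then pushing along the pump's +x.

>>> {"op": "carry_out", "data": {
  "plan": [
    [0, 0, -1.5, 0, 0],
    [0, 0, -3, 0, 0],
    [0, 0, -4, 0, 0],
    [0, 0, -4.4, 0, 0],
    [0, 0, -4.4, 0, 0],
    [0.5, 0, -4.4, 0, 0],
    [1, -0.1, -4.4, 0, 0],
    [1.5, -0.1, -4.4, 0, 0],
    [2, -0.15, -4.4, 0, 0],
    [2.5, -0.2, -4.4, 0, 0],
    [3, -0.2, -4.4, 0, 0],
    [3, -0.2, -4.4, 0, 0]
  ]
}}

```text
clock: 14.8
position: [0.4272, 0.0442, 0.1462]
ee_rot: [3.138, -0.12, 0.01]
force: [-0.2, 0.0, 0.6]
width: 0.005
```

>>> {"op": "carry_out", "data": {
  "plan": [
    [0.5, 0, 0, 0, 0],
    [1, -0.1, 0, 0, 0],
    [1.5, -0.1, 0, 0, 0],
    [2, -0.15, 0, 0, 0],
    [2.5, -0.2, 0, 0, 0],
    [3, -0.2, 0, 0, 0],
    [3.5, -0.25, 0, 0, 0],
    [4, -0.3, 0, 0, 0],
    [4.3, -0.3, 0, 0, 0],
    [4.6, -0.3, 0, 0, 0],
    [4.8, -0.35, 0, 0, 0]
  ]
}}

```text
clock: 15.9
position: [0.4755, 0.0408, 0.1463]
ee_rot: [3.138, -0.12, 0.01]
force: [-1.8, 1.5, 0.1]
width: 0.0
```

```bash
cat > lug.py <<'E'
from m import *
for n in ("scene","top"):
    g=grab(n);im,P=g[0],cloud(g);H=hsv(im)
    org=(H[...,0]>5)&(H[...,0]<20)&(H[...,1]>140)&(H[...,2]>80)
    s=org&(P[...,0]>.4)&(P[...,0]<.54)&(abs(P[...,1]-.04)<.04)&(P[...,2]>.075)&(P[...,2]<.1)
    print(n,s.sum(),P[s].min(0).round(4),P[s].max(0).round(4),np.median(P[s],0).round(4)) if s.any() else print(n,"none")
E
python3 lug.py
```

```text
scene 40 [0.486  0.0451 0.0751] [0.4952 0.0633 0.0938] [0.4885 0.0586 0.0844]
top 1 [0.4878 0.017  0.093 ] [0.4878 0.017  0.093 ] [0.4878 0.017  0.093 ]
```

Lug moved from about 0.420 to 0.489, so roughly 69 mm so far. I'm continuing in small steps to the stop.

>>> {"op": "carry_out", "data": {
  "plan": [
    [0.2, 0, 0, 0, 0],
    [0.4, 0, 0, 0, 0],
    [0.6, -0.05, 0, 0, 0],
    [0.6, -0.05, 0, 0, 0]
  ]
}}

```text
clock: 16.4
position: [0.4791, 0.0406, 0.1458]
ee_rot: [3.138, -0.119, 0.002]
force: [-12.1, 1.5, 6.2]
width: 0.007
```

>>> {"op": "carry_out", "data": {
  "plan": [
    [0.2, 0, 0, 0, 0],
    [0.4, 0, 0, 0, 0],
    [0.4, 0, 0, 0, 0]
  ]
}}

```text
clock: 16.7
position: [0.4796, 0.0407, 0.1452]
ee_rot: [3.136, -0.118, -0.009]
force: [-13.9, 0.6, 9.5]
width: 0.006
```

>>> {"op": "carry_out", "data": {
  "plan": [
    [0.4, 0, 0.05, 0, 0],
    [0.8, 0, 0.05, 0, 0],
    [0.8, 0, 0.05, 0, 0]
  ]
}}

```text
clock: 17.0
position: [0.4805, 0.0408, 0.1443]
ee_rot: [3.133, -0.116, -0.032]
force: [-24.9, 1.7, 17.8]
width: 0.005
```

>>> {"op": "carry_out", "data": {
  "plan": [
    [-0.5, 0, 0, 0, 0],
    [-1.5, 0.1, 0, 0, 0],
    [-2, 0.1, 1, 0, 0],
    [-2, 0.1, 4, 0, 0],
    [-2, 0.1, 8, 0, 0],
    [-2, 0.1, 12, 0, 0],
    [-3, -3, 14, 0, 0],
    [-5, -7, 14, 0, 0],
    [-7, -11, 14, 0, 0],
    [-8, -15, 14, 0, 0],
    [-8, -19, 14, 0, 0],
    [-8, -22, 14, 0, 0],
    [-8, -22, 14, 0, 0],
    [-8, -22, 14, 0, 0]
  ]
}}

```text
clock: 18.4
position: [0.4007, -0.1795, 0.285]
ee_rot: [3.133, -0.119, -0.03]
force: [0.7, 0.6, 0.6]
width: 0.006
```

```bash
python3 lug.py; python3 - <<'E'
from m import *
a=grab("scene")[0][:,:,::-1];b=grab("top")[0][:,:,::-1]
cv2.imwrite("pics/f1.png",np.hstack([cv2.resize(a[100:340,150:400],(400,384)),cv2.resize(b[160:290,110:330],(400,384))]))
print(arm.observe()["position"],arm.observe()["clock"])
E
```

```text
scene 124 [0.4868 0.0165 0.0752] [0.4973 0.0631 0.0948] [0.4907 0.0418 0.0867]
top 36 [0.4879 0.0164 0.0853] [0.4968 0.058  0.0967] [0.4931 0.0387 0.0907]
[ 0.4008472  -0.17806169  0.28458955] 18.6
```

View pics/f1.png

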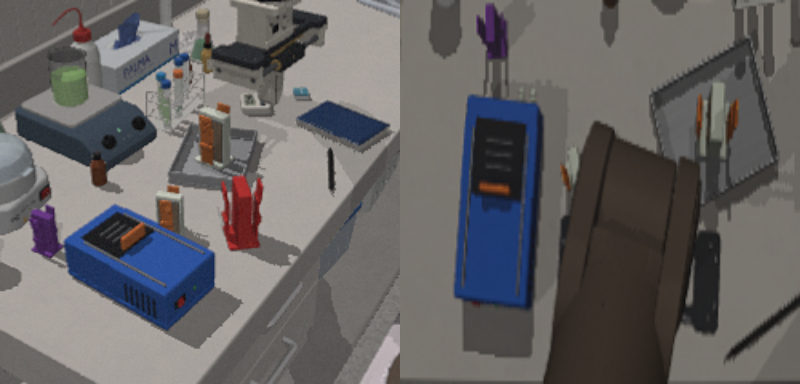

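```bash
python3 - <<'E'
from m import *
import numpy as np
a=np.array([.9973,-.0739]);b=np.array([.0739,.9973]);o=np.array([.5255,.036])
def rep(n,im,P):
    H=hsv(im);d=P[...,:2]-o;X=d@a;Y=d@b
    s=(H[...,2]<60)&(abs(Y)<.03)&(X>-.13)&(X<.052)&(P[...,2]>.06)&(P[...,2]<.085)
    bl=(H[...,0]>105)&(H[...,0]<130)&(H[...,1]>150)&(P[...,2]>.06)&(P[...,2]<.08)&(abs(Y)<.053)&(X<.08)&(X>-.2)
    print(n,"plate x",np.percentile(X[s],[1,2,50,98,99]).round(4),s.sum(),"blue x",np.percentile(X[bl],[.3,99.7]).round(4))
z=np.load("top.npz");rep("start",z["im"],z["P"])
z=np.load("scene.npz");rep("start scene",z["im"],z["P"])
for n in("top","scene"):
    g=grab(n);rep(n,g[0],cloud(g))
E
```

```text
start plate x [-0.1105 -0.1099 -0.0643  0.0236  0.0279] 648 blue x [-0.1347  0.0529]
start scene plate x [-0.1108 -0.1105 -0.0662 -0.0241 -0.0211] 405 blue x [-0.1368  0.0484]
top plate x [-0.0392 -0.0388 -0.001   0.032   0.0323] 508 blue x [-0.1347  0.0527]
scene plate x [-0.0389 -0.0386  0.0044  0.0286  0.0297] 326 blue x [-0.1366  0.0482]
```

The shutter moved about 72 mm and stalled at 25 N. The plate extents (about -38 to +33 mm) leave the margin uncertain by a few mm, so I'll push once more, slightly higher on the lug, to confirm it is on the stop.

>>> {"op": "carry_out", "data": {
  "plan": [
    [0.5, 2, 0, 0, 0],
    [1.5, 6, 0, 0, 0],
    [2.5, 10, 0, 0, 0],
    [3.5, 14, 0, 0, 0],
    [4.5, 18, 0, 0, 0],
    [5.6, 21, 0, 0, 0],
    [5.8, 21.9, 0, 0, 0],
    [5.8, 21.9, -3, 0, 0],
    [5.8, 21.9, -6, 0, 0],
    [5.8, 21.9, -9, 0, 0],
    [5.8, 21.9, -11.5, 0, 0],
    [5.8, 21.9, -13, 0, 0],
    [5.8, 21.9, -13.5, 0, 0],
    [5.8, 21.9, -13.5, 0, 0]
  ]
}}

```text
clock: 20.1
position: [0.4584, 0.0404, 0.1492]
ee_rot: [3.133, -0.113, -0.034]
force: [-1.1, 0.2, -0.1]
width: 0.006
```

>>> {"op": "carry_out", "data": {
  "plan": [
    [0.4, 0, 0, 0, 0],
    [0.8, -0.05, 0, 0, 0],
    [1.2, -0.1, 0, 0, 0],
    [1.6, -0.1, 0, 0, 0],
    [2, -0.15, 0, 0, 0],
    [2.2, -0.15, 0, 0, 0],
    [2.4, -0.15, 0, 0, 0],
    [2.6, -0.15, 0, 0, 0],
    [2.8, -0.15, 0, 0, 0],
    [2.8, -0.15, 0, 0, 0]
  ]
}}

```text
clock: 21.1
position: [0.4811, 0.0389, 0.1481]
ee_rot: [3.131, -0.112, -0.051]
force: [-19.3, 1.0, 12.7]
width: 0.005
```

It stalls at the same place. One firmer nudge, then retreat and re-measure.

>>> {"op": "carry_out", "data": {
  "plan": [
    [0.5, 0, 0.1, 0, 0],
    [1, 0, 0.1, 0, 0],
    [1.2, 0, 0.1, 0, 0],
    [1.2, 0, 0.1, 0, 0]
  ]
}}

```text
clock: 21.5
position: [0.4826, 0.039, 0.1471]
ee_rot: [3.126, -0.109, -0.085]
force: [-35.5, 3.7, 26.4]
width: 0.006
```

>>> {"op": "carry_out", "data": {
  "plan": [
    [-0.5, 0, 0, 0, 0],
    [-1.5, 0.1, 0, 0, 0],
    [-2, 0.1, 1, 0, 0],
    [-2, 0.1, 4, 0, 0],
    [-2, 0.1, 8, 0, 0],
    [-2, 0.1, 12, 0, 0],
    [-3, -3, 14, 0, 0],
    [-5, -7, 14, 0, 0],
    [-7, -11, 14, 0, 0],
    [-8, -15, 14, 0, 0],
    [-8, -19, 14, 0, 0],
    [-8, -22, 14, 0, 0],
    [-8, -22, 14, 0, 0],
    [-8, -22, 14, 0, 0]
  ]
}}

```text
clock: 22.9
position: [0.4029, -0.1815, 0.2879]
ee_rot: [3.126, -0.112, -0.082]
force: [-0.5, 0.8, -0.1]
width: 0.006
```

```bash
python3 lug.py; python3 - <<'E'
from m import *
g=grab("top");im,P=g[0],cloud(g)
cv2.imwrite("pics/f2.png",cv2.resize(im[185:275,130:190,::-1],None,fx=6,fy=6,interpolation=cv2.INTER_CUBIC))
H=hsv(im)
a=np.array([.9973,-.0739]);b=np.array([.0739,.9973]);o=np.array([.5255,.036])
# column profile along pump axis at y=+-10mm on z=.0735
K,D,Rw,oo=g[2:]
E

```

```text
scene 125 [0.4865 0.0159 0.0752] [0.4968 0.0626 0.096 ] [0.4901 0.0412 0.0874]
top 38 [0.488  0.0167 0.0762] [0.498  0.0574 0.0958] [0.4929 0.0375 0.0912]
```

View pics/f2.png

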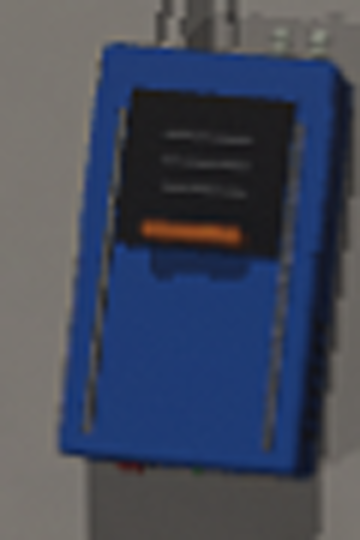

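The lug did not move even at 35 N, so the shutter is on its stop, and the crop shows the plate covering the bay. Handing in.

```bash
python3 -c "
from cell import arm
print(arm.sign_off(), arm.observe()['clock'])"
```

```text
the job is handed in; nothing more can be done
the job is handed in; nothing more can be done
```

The used cartridge is out of the pump and standing in the steel tray, and the dust shutter is closed over the empty bay. I handed the job in at about 23 s of the 51 s allowed. Sign-off gave no verdict, so this rests on my own checks.

- **Cartridge:** I pinched both tabs (opening about 31.7 mm), lifted it straight up, lowered it until it touched the tray floor and released it. After release it measured upright, with its top at about 0.104 m and its centre within about 5 mm of the tray's. A later picture still showed it standing there.
- **Shutter:** The lug travelled about 72 mm from its parked position. It did not move any further under two repeat pushes, up to 35 N, so I take it to be on its stop.
- **Check that disagreed:** Measured in the images, the plate's middle came out about 3 mm short of the bay's centre. That is within camera error and the 5 mm allowed, so I went by the firm stall.
- **Other things:** I saw no bystander moved in the pictures, though I did not measure their positions. The arm was clear of everything at hand-in.

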